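# Load a hand lamp, run its tail cap home and hold it a quarter turn back

### The arm

A 7-joint arm with a two-finger parallel gripper is mounted at the origin on the work surface; the furniture and walls round the work are solid. World frame = base frame: x ahead of the robot, y to its left, z up, the work surface at z = 0. Lengths are in mm, angles in rad, forces in N, time in s.
With the tool pointing down it reaches from about 400 to 875 mm from the base axis. Payload 4.4 kg.
Tool frame: the origin (TCP) lies between the finger pads, 19 mm behind the fingertips; this is the grasp point; z points along the fingers, y is the line along which they close (so a half turn about z gives the same grasp; the last joint's range is limited). The gripper opens to 85 mm and grips with 20 to 120 N. Pads are 22 mm wide; open, the fingers measure 114 mm over their backs; the gripper's body (76 mm by 85 mm) begins 54 mm behind the grasp point. The pads swing forward as they close: fully open they stand 13 mm farther back than shut.
Start: joints at [1.184, 0.628, 0.038, 1.517, -0.027, 0.996, -0.02], TCP at [204.989, -616.844, 250.013] pointing down, gripper open.
Joint ranges: [-3.06, 3.06], [-0.37, 2.12], [-1.25, 1.32], [0.18, 2.47], [-1.1, 4.24], [0.23, 1.98], [-2.94, 2.94]. Speed limits (rad/s): [2.57, 2.57, 3.14, 3.14, 3.14, 3.14, 3.14].

### API

Orientations are given as a rotation vector (axis times angle).
In Python, from plant import robot gives the robot as it stands.
- The arm moves only by the tool servo_tool, never from a script. Its argument "series" is one flat list of numbers, 7 for each row, row after row: the shift along the tool's x, y, z in mm, then the turn, a rotation vector about the tool's x, y, z in degrees, then the closure in counts, from 0 (fully open) to 255 (shut). In form: [tx, ty, tz, rx, ry, rz, jaw, tx, ty, tz, rx, ry, rz, jaw, ...]. A call has 1 to 10 rows; each row is the pose to reach, as a shift and turn from the pose commanded when the call began, along the tool's axes at that moment; what a row does not reach only later rows make up. A row lasts 1/12 s, in which the tool goes at most 41.7 mm and 7.16 degrees, less where a joint would pass 70% of its speed; a pose out of reach is approached as far as the arm can. A call with a gripper value outside its range is refused whole. The fingers move at their own pace and stop on an object; the grip force is fixed at half the most. Time passes only in rows, so rows that repeat a pose let the fingers close. It gives the time, the measured TCP pose, the force, the opening and the grip force at its end, in the units of the state.
- robot.observe(): the state, without advancing time (a new reading comes with each control period).
- robot.read_camera(name): name is "scene" or "top" or "wrist"; returns the picture (400x640x3 uint8, red, green, blue); there is no depth.
- robot.calibration(name): a dict with "vertical_fov" (degrees; the focal length in pixels is half the picture's height over the tangent of half this angle, whatever the lens; pixels are square), "cx", "cy" (the principal point, pixels), "cam_to_world" (4x4, takes a point from camera to world coordinates); the wrist camera has in their place "hand_eye" (4x4, takes a point from camera to tool coordinates, whose origin is the TCP and whose axes are the flange's). Camera axes: x right, y down, z forward; pixel columns grow to the right and rows downward; lengths in mm; the calibration is good to about 2 mm. The wrist camera is an equidistant fisheye: a pixel r from the principal point sees the ray r / f radians off the axis. A picture is of the moment at which its call begins: read the wrist's pose just before it. calibration takes no time and is no camera call.
- robot.sign_off(): hands the job in; it is judged then, once.
The state is a dict: "time": time; "joint_pos": joint angles; "qvel": joint speeds; "effort": joint torques, N m; "tcp_pos": TCP position; "ee_rot": TCP orientation; "force": force on the tool from outside, world axes, zero at the start; "wrist_torque": the same for the moment, N m; "opening": opening from 0.0 (shut) to 1.0 (fully open); "grasp_force": force on a finger pad.
Only numpy, scipy, OpenCV 4.12 (cv2) and the standard library are available. Lean on these libraries where they do the work, as an engineer would, in place of code of your own. Each camera call takes 0.05 s, during which the arm holds its last target. There are 200 camera calls.

### The job

Take the cell out of its block and stand it, same way up, fully down in the barrel of the hand lamp that is clamped head-down in the small vice. Then screw the lamp's tail cap on clockwise until it bottoms out, and back it off a quarter turn so that the lamp is locked out for shipping. Finish with the gripper still holding the cap there, so that I can tape the joint, and leave the other things on the bench where they are.

Things in the scene. Friction and masses are not known exactly. Their poses are not given: they have to be found in the camera images.
- lamp: Dark hand lamp clamped head down in a small grey vice, all fixed to the bench. Origin on the bench under the barrel's axis, z up. Barrel 44 mm across, ending in a flat shoulder; above it a bare threaded neck. Vice: screw along the body's -x to 115 mm from the axis, bed x -72 to +54, y +-35 mm, 12 mm thick; jaws to z 78 mm within 52 mm of the axis.
- lamp_mouth (a point): Centre of the neck's rim, on the axis, 105 mm above the bench. Bore 21.4 mm across, 58 mm deep. Neck 26.4 mm across (24 mm at its tapered rim), 21 mm high, 35 mm over its right-hand thread (36.6 mm over the low land at its foot): two starts, lead 14 mm per full turn, clockwise from above goes down.
- lamp_shoulder (a point): Centre of the shoulder the cap's skirt bottoms on, 84 mm above the bench, on the axis, axes as lamp. The thread is dead-ended: screwed home, the skirt rests on the shoulder, the cap's x axis lies along the lamp's x axis (either way round) and the lugs meet a hard stop: turning takes under 0.2 N m up to it and over 0.5 N m against it.
- lamp_floor (a point): Centre of the bore's flat floor, 47 mm above the bench, where the cell's underside comes to rest; the seated cell stands 8 mm proud of the neck's rim.
- cap: Tail cap: dark, knurled, closed on top, 44 mm across (45 over the knurl), 35 mm high, steel, about 140 g, standing open side down. Origin at the centre of its open lower rim, z up. Bore 38 mm across, 31 mm deep. Two inward lugs, 2.8 mm thick, along its own +x and -x, 28.8 mm between them, 6.4 mm above the rim; short bright marks on the top lie over them.
- cap_top (a point): Centre of the cap's closed top, 35 mm above its rim. Lowered on the neck at any angle, the lugs rest on the thread. Let a = cap yaw - lamp yaw, in -30 to 150 degrees (half turns are alike): about 180 + a degrees clockwise then reach the stop; the cap is caught over the last 150. It turns easily, with 1.7 mm axial play; backed off a quarter turn it stands 2.5 to 4 mm above the shoulder.
- cell: Green round lithium cell, 18 mm in diameter (18.4 mm as it collides), 66 mm high, 45 g, standing upright. Origin at the centre of its underside, z up.
- cell_block: Grey plastic block with four holes of 21.5 mm, 64 x 64 x 26 mm, fixed to the bench; origin at the centre of its underside. The cell stands in one hole, its underside 4 mm above the bench, so its top 44 mm stand free.
- tape_black: Black roll of tape, 67 x 74 x 19 mm, lying flat; origin at the centre of its underside. To be left alone.
- tape_yellow: Yellow roll of tape, 67 x 74 x 19 mm, lying flat; origin at the centre of its underside. To be left alone.
- spool: Spool of solder wire with black flanges, 55 mm across, 33 mm high; origin at the centre of its underside. To be left alone.
- flux: White bottle with black nozzle, 35 mm across, 90 mm high, standing; origin at the centre of its underside. To be left alone.
- meter: Red multimeter lying on its back, 78 x 155 x 49 mm; origin at the centre of its underside. To be left alone.
- hex_key: Black hex key, 28 x 88 x 5 mm, lying flat; origin at the centre of its underside. To be left alone.

How it is judged:
By the outcome, as a careful person would: the job done as asked, in the order asked, and still so for the second after the job is handed in, while the arm keeps its last pose, push and grip.
It also fails if it takes over 64 s, if anything falls off the work surface, if the arm or the gripper's body presses on something with over 40 N, if the wrist force passes 120 N, or if a joint passes its speed limit or range.

## Working session

There is one attempt and no reset: what is moved stays moved. The work goes in short steps, Python scripts to look and compute and a tool call to move; the robot and the scene stay as the last step left them, time stands still between calls to the robot, and variables do not carry over. Pictures are saved under pics/ and viewed, at most 10 in all, crops included, and the job is handed in when it is done.

Besides the shell and the picture viewer there is one more tool, called after "Call:" as name(argument=value, ...) on one line, values as JSON. servo_tool: Moves the arm, as the interface text tells. Its arguments: {"type":"object","properties":{"series":{"type":"array"}},"required":["series"]}

```bash
mkdir -p pics; ls; python3 - <<'E'
from plant import robot
import cv2,numpy as np
np.set_printoptions(precision=4,suppress=True)
print(robot.observe())
for n in("scene","top","wrist"):
    im=robot.read_camera(n); cv2.imwrite(f"pics/{n}0.png",im[:,:,::-1]); print(n,robot.calibration(n))
E
```

```text
pics
{'time': 0.0, 'joint_pos': array([ 1.1842,  0.6293,  0.0384,  1.5184, -0.027 ,  0.9963, -0.02  ]), 'qvel': array([ 0.0006,  0.0019, -0.0006, -0.0003, -0.001 ,  0.0006,  0.0008]), 'effort': array([ -0.0005, -56.3407,   1.226 , -19.3447,   0.011 ,   0.0107,
        -0.    ]), 'tcp_pos': array([ 204.8207, -616.2677,  249.0942]), 'ee_rot': array([-3.0994, -0.5014,  0.0005]), 'force': array([-0.2479, -0.7316,  0.1365]), 'wrist_torque': array([-0.0203,  0.0163,  0.0137]), 'grasp_force': 0.0, 'opening': 1.0043020125670725}
scene {'vertical_fov': 44.219150560359786, 'cx': 316.6682229443252, 'cy': 189.5861877550452, 'cam_to_world': array([[  -0.5843,   -0.4016,    0.7052, -348.6941],
       [  -0.8113,    0.309 ,   -0.4963,  491.7421],
       [  -0.0186,   -0.8621,   -0.5064,  666.6024],
       [   0.    ,    0.    ,    0.    ,    1.    ]])}
top {'vertical_fov': 57.09903590504752, 'cx': 315.4069039769189, 'cy': 197.16046494627656, 'cam_to_world': array([[   0.0073,   -0.98  ,    0.1986,  263.5974],
       [  -1.    ,   -0.006 ,    0.0069,  -72.7257],
       [  -0.0056,   -0.1987,   -0.98  , 1054.6893],
       [   0.    ,    0.    ,    0.    ,    1.    ]])}
wrist {'vertical_fov': 65.70646984690485, 'cx': 319.044420751725, 'cy': 198.55399904201752, 'hand_eye': array([[   0.0001,   -0.9579,   -0.287 ,   72.4816],
       [   1.    ,    0.0002,   -0.0004,    0.0133],
       [   0.0004,   -0.287 ,    0.9579, -125.6667],
       [   0.    ,    0.    ,    0.    ,    1.    ]])}
```

View pics/top0.png

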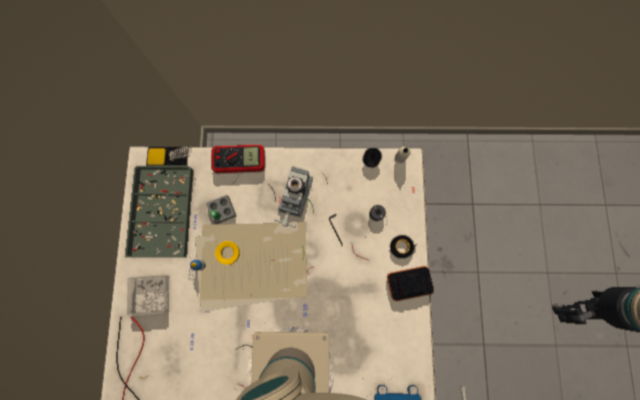

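View pics/scene0.png

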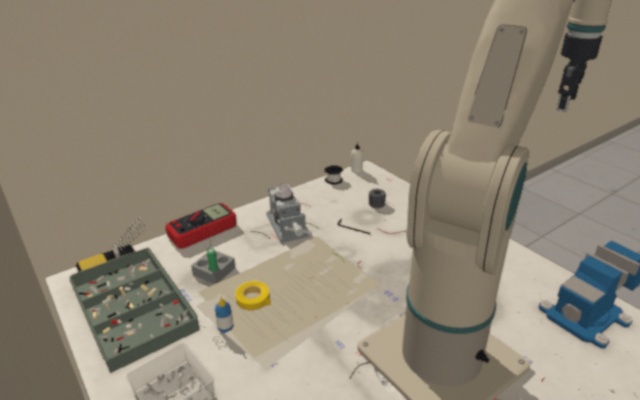

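The top view shows the cell at about (216,215) in the block (221,209), the lamp mouth at (296,183) with the vice screw running to (287,222), and the cap at (377,212). The scene view shows the cell at (212,260), the lamp at (283,190) and the cap at (377,198).

```bash
cat > h.py <<'E'
from plant import robot
import cv2,numpy as np
from scipy.spatial.transform import Rotation as R
np.set_printoptions(precision=2,suppress=True)
def ray(n,uv,T=None):
    """origin and unit direction in world; T = tool pose 4x4 for wrist"""
    c=robot.calibration(n); f=200/np.tan(np.radians(c["vertical_fov"]/2))
    d=np.array([uv[0]-c["cx"],uv[1]-c["cy"]],float)
    if n=="wrist":
        r=np.hypot(*d); t=r/f; v=np.r_[d/max(r,1e-9)*np.sin(t),np.cos(t)]; M=T@c["hand_eye"]
    else: v=np.r_[d/f,1]; M=c["cam_to_world"]
    v=M[:3,:3]@v; return M[:3,3],v/np.linalg.norm(v)
def plane(n,uv,z,T=None):
    o,d=ray(n,uv,T); return o+d*(z-o[2])/d[2]
def tri(rays):
    A=sum(np.eye(3)-np.outer(d,d) for o,d in rays); b=sum((np.eye(3)-np.outer(d,d))@o for o,d in rays)
    p=np.linalg.solve(A,b); return p,[np.linalg.norm(np.cross(p-o,d)) for o,d in rays]
def pose(s):
    T=np.eye(4); T[:3,:3]=R.from_rotvec(s["ee_rot"]).as_matrix(); T[:3,3]=s["tcp_pos"]; return T
def proj(n,p,T=None):
    c=robot.calibration(n); f=200/np.tan(np.radians(c["vertical_fov"]/2))
    M=T@c["hand_eye"] if n=="wrist" else c["cam_to_world"]
    q=np.linalg.inv(M)@np.r_[p,1]
    if n=="wrist":
        r=np.hypot(q[0],q[1]); t=np.arctan2(r,q[2]); return np.array([c["cx"],c["cy"]])+f*t*q[:2]/r
    return np.array([c["cx"],c["cy"]])+f*q[:2]/q[2]
def wpic(name):
    s=robot.observe(); T=pose(s); im=robot.read_camera("wrist")[:,:,::-1].copy()
    cv2.imwrite(f"pics/{name}.png",im); np.save(f"pics/{name}.npy",T); return im,T
def shift(target,yaw=None,s=None,cmd=None):
    """tool-frame shift to a world point, tool-z turn so that tool x points along yaw (deg), tilt-free"""
    s=s or robot.observe(); T=pose(s) if cmd is None else cmd
    t=T[:3,:3].T@(np.array(target)-T[:3,3])
    if yaw is None: return t
    c,si=np.cos(np.radians(yaw)),np.sin(np.radians(yaw))
    D=np.array([[c,si,0],[si,-c,0],[0,0,-1]]); return t,R.from_matrix(T[:3,:3].T@D).as_rotvec(degrees=True)
E
python3 - <<'E'
from h import *
s=cv2.imread("pics/scene0.png");t=cv2.imread("pics/top0.png")
for n,im in(("scene",s),("top",t)):
    h=cv2.cvtColor(im,cv2.COLOR_BGR2HSV); m=cv2.inRange(h,(45,110,40),(85,255,255))
    k,_,st,ce=cv2.connectedComponentsWithStats(m)
    print(n,[(st[i].tolist(),ce[i].round(1).tolist()) for i in range(1,k) if st[i][4]>15])
for nm,uv,z in(("lamp",(296,183),105),("screw",(287,222),40),("cap",(377,211),35),("cell",(216,215),70),("block",(221,209),26),("flux",(404,150),90),("spool",(372,157),33)):
    print(nm,plane("top",uv,z))
print("cap",tri([ray("top",(377,210)),ray("scene",(377,192))]),"lamp",tri([ray("top",(296,183)),ray("scene",(283,187))]))
a=cv2.resize(t[140:260,190:420],None,fx=3.4,fy=3.4,interpolation=3);cv2.imwrite("pics/tc.png",a[:, :800])
T=pose(robot.observe()); print(T)
E
```

```text
scene [([208, 253, 9, 17, 111], [212.1, 260.9])]
top [([213, 212, 7, 7, 26], [216.3, 215.2])]
lamp [494.17 -14.16 105.  ]
screw [398.33  12.9   40.  ]
cap [ 431.7  -238.65   35.  ]
cell [412.19 203.35  70.  ]
block [436.14 202.51  26.  ]
flux [ 592.72 -308.17   90.  ]
spool [ 590.41 -228.62   33.  ]
cap (array([ 433.3 , -240.79,   32.87]), [np.float64(2.3447151586252133), np.float64(2.344715158625214)]) lamp (array([497.27, -11.87,  98.49]), [np.float64(2.3758297726181716), np.float64(2.375829772618188)])
[[   0.95    0.32   -0.    204.84]
 [   0.32   -0.95    0.   -616.39]
 [  -0.     -0.     -1.    249.29]
 [   0.      0.      0.      1.  ]]
```

View pics/tc.png

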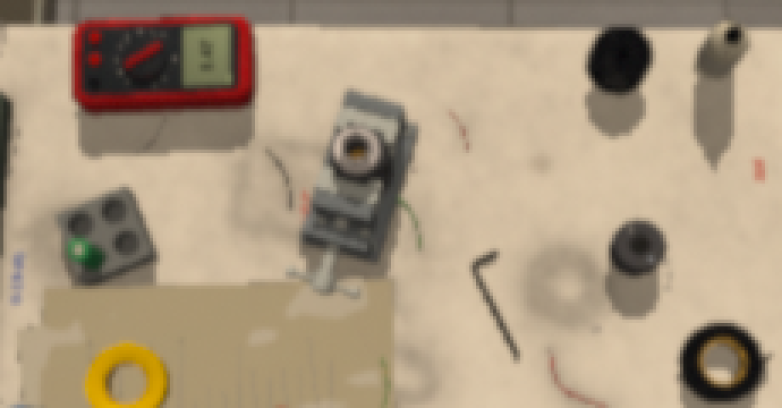

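The crop shows the neck mouth at about (357,150), the vice screw at about (325,270), the cell in the front-left hole of the block, and the cap at (637,245). I'll move over the cap first for a close look.

Call:
servo_tool(series=[335, -286, 50, 0, 0, -71.6, 0, 335, -286, 50, 0, 0, -71.6, 0, 335, -286, 50, 0, 0, -71.6, 0, 335, -286, 50, 0, 0, -71.6, 0, 335, -286, 50, 0, 0, -71.6, 0, 335, -286, 50, 0, 0, -71.6, 0, 335, -286, 50, 0, 0, -71.6, 0, 335, -286, 50, 0, 0, -71.6, 0, 335, -286, 50, 0, 0, -71.6, 0, 335, -286, 50, 0, 0, -71.6, 0])

```text
time: 0.98
tcp_pos: [419.6, -260.8, 202.9]
ee_rot: [2.215, 2.227, -0.0]
force: [1.0, -1.2, -0.0]
opening: 0.999
grasp_force: 0.0
```

Call:
servo_tool(series=[0, 0, 0, 0, 0, 0, 0])

```text
time: 1.07
tcp_pos: [423.7, -253.7, 202.7]
ee_rot: [-2.202, -2.239, -0.01]
force: [0.0, -0.3, 0.3]
opening: 0.999
grasp_force: 0.0
```

```bash
python3 - <<'E'
from h import *
im,T=wpic("w1"); print(robot.observe()["joint_pos"],T)
print(proj("wrist",[432,-240,35],T))
E
```

```text
[ 0.72  0.49 -0.32  1.99  0.23  0.7   0.27] [[  -0.02    1.      0.    423.69]
 [   1.      0.02    0.01 -253.75]
 [   0.01    0.     -1.    202.74]
 [   0.      0.      0.      1.  ]]
[327.94 171.17]
```

View pics/w1.png

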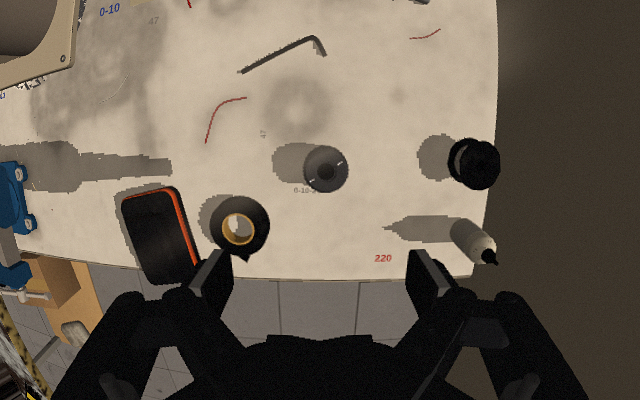

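The wrist view shows the cap at about (325,171), with bright marks near (340,163) and (310,177). Next I'll measure it and take the wrist on to the lamp.

```bash
python3 - <<'E'
from h import *
im=cv2.imread("pics/w1.png"); T=np.load("pics/w1.npy")
g=cv2.cvtColor(im,cv2.COLOR_BGR2GRAY); m=np.zeros_like(g); cv2.circle(m,(325,171),21,255,-1)
b=((g>110)&(m>0)).astype(np.uint8); k,_,st,ce=cv2.connectedComponentsWithStats(b)
c=[ce[i] for i in range(1,k) if st[i][4]>2]; print(c,[st[i][4] for i in range(1,k)])
P=[plane("wrist",x,35,T) for x in c]; print(P)
if len(P)==2: d=P[0]-P[1]; print("yaw",np.degrees(np.arctan2(d[1],d[0]))%180,"centre",(P[0]+P[1])/2)
uv=np.mean(c,0); print(tri([ray("wrist",uv,T),ray("top",(377,210.5))]))
print("to lamp",shift([494,-28,203],90),"to cell",shift([412,190,203],90))
E
```

```text
[array([339.45, 162.73]), array([311.22, 180.11])] [np.int32(11), np.int32(9)]
[array([ 442.89, -231.49,   35.  ]), array([ 415.95, -249.14,   35.  ])]
yaw 33.22345921040409 centre [ 429.42 -240.31   35.  ]
(array([ 428.68, -234.55,   62.23]), [np.float64(0.30261017696954373), np.float64(0.3026101769694101)])
to lamp (array([229.14,  74.63,   0.5 ]), array([ 0.06, -0.15,  0.52])) to cell (array([447.87,  -5.4 ,   0.99]), array([ 0.06, -0.15,  0.52]))
```

Call:
servo_tool(series=[229, 75, 0, 0, 0, 0.5, 0, 229, 75, 0, 0, 0, 0.5, 0, 229, 75, 0, 0, 0, 0.5, 0, 229, 75, 0, 0, 0, 0.5, 0, 229, 75, 0, 0, 0, 0.5, 0, 229, 75, 0, 0, 0, 0.5, 0, 229, 75, 0, 0, 0, 0.5, 0, 229, 75, 0, 0, 0, 0.5, 0, 229, 75, 0, 0, 0, 0.5, 0, 229, 75, 0, 0, 0, 0.5, 0])

```text
time: 1.95
tcp_pos: [493.5, -35.9, 202.8]
ee_rot: [2.236, 2.207, -0.002]
force: [-0.1, -0.5, 0.2]
opening: 0.997
grasp_force: 0.0
```

```bash
python3 - <<'E'
from h import *
im,T=wpic("w2"); print(T)
print(proj("wrist",[494,-14,105],T))
cv2.imwrite("pics/w2c.png",cv2.resize(im[40:290,200:450],None,fx=2.4,fy=2.4,interpolation=3))
print("to cell",shift([412,190,203],90))
E
```

```text
[[  0.01   1.    -0.   493.53]
 [  1.    -0.01  -0.   -35.88]
 [ -0.    -0.    -1.   202.84]
 [  0.     0.     0.     1.  ]]
[320.17 177.81]
to cell (array([224.75, -84.5 ,  -0.3 ]), array([-0.04,  0.06, -0.74]))
```

View pics/w2c.png

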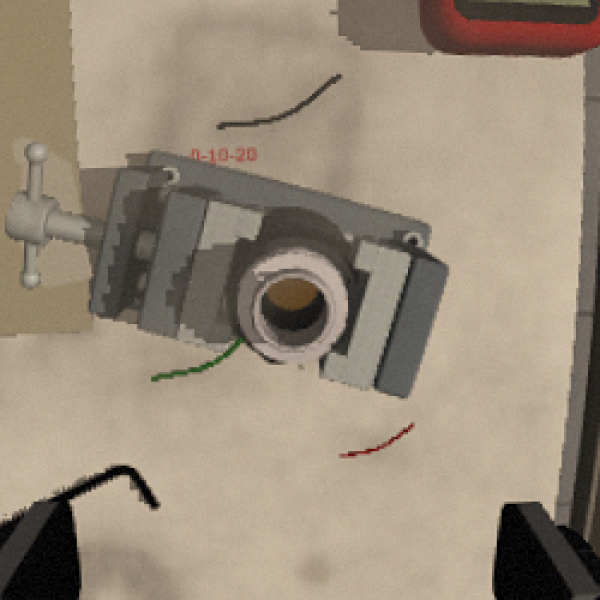

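The crop shows the bore at about (292,310), which is pixel (322,169) in the full image. The vice's bed edge falls about 15° to the right, and the screw is on the left. I'll measure the bore and go on to the cell.

```bash
cat >> h.py <<'E'
def bore(im,guess,rad,n=72,lo=.7,hi=1.25):
    """ellipse through the dark-to-bright edges met going outward from guess"""
    g=cv2.GaussianBlur(cv2.cvtColor(im,cv2.COLOR_BGR2GRAY),(0,0),.7).astype(np.float32); pts=[]
    a=np.arange(n)*2*np.pi/n; r=np.arange(lo*rad,hi*rad,.25)
    X=(guess[0]+np.outer(np.cos(a),r)).astype(np.float32);Y=(guess[1]+np.outer(np.sin(a),r)).astype(np.float32)
    G=np.gradient(cv2.remap(g,X,Y,1),axis=1); j=G.argmax(1)
    pts=np.array([[X[i,j[i]],Y[i,j[i]]] for i in range(n) if G[i,j[i]]>3],np.float32)
    for _ in range(3):
        e=cv2.fitEllipse(pts); c=np.array(e[0]); q=np.linalg.norm(pts-c,axis=1); pts=pts[abs(q-np.median(q))<1.5]
    return np.array(e[0]),np.array(e[1])/2,len(pts)
E
python3 - <<'E'
from h import *
im=cv2.imread("pics/w2.png");T=np.load("pics/w2.npy")
c=np.array([321.7,169.2])
for _ in range(3): c,ax,n=bore(im,c,14.8); print(c,ax,n)
print("mouth@105",plane("wrist",c,105,T))
P=[plane("wrist",(200+x/2.4,40+y/2.4),12,T) for x,y in((152,153),(428,225))]; d=P[1]-P[0]; print("lamp yaw",np.degrees(np.arctan2(d[1],d[0])),np.linalg.norm(d))
E
```

```text
[322.15 169.61] [14.12 14.52] 55
[322.18 169.63] [14.1  14.54] 57
[322.33 169.45] [13.81 14.57] 60
mouth@105 [495.66  -7.71 105.  ]
lamp yaw -15.454798654759465 121.67186860710218
```

Call:
servo_tool(series=[225, -84, 0, 0, 0, -0.7, 0, 225, -84, 0, 0, 0, -0.7, 0, 225, -84, 0, 0, 0, -0.7, 0, 225, -84, 0, 0, 0, -0.7, 0, 225, -84, 0, 0, 0, -0.7, 0, 225, -84, 0, 0, 0, -0.7, 0, 225, -84, 0, 0, 0, -0.7, 0, 225, -84, 0, 0, 0, -0.7, 0, 225, -84, 0, 0, 0, -0.7, 0, 225, -84, 0, 0, 0, -0.7, 0])

```text
time: 2.83
tcp_pos: [412.9, 190.0, 202.9]
ee_rot: [2.222, 2.22, -0.001]
force: [-0.3, -0.7, -0.1]
opening: 0.997
grasp_force: 0.0
```

```bash
python3 - <<'E'
from h import *
im,T=wpic("w3"); print(T)
print(proj("wrist",[412,203,70],T))
h=cv2.cvtColor(im,cv2.COLOR_BGR2HSV); m=cv2.inRange(h,(45,90,40),(85,255,255))
k,_,st,ce=cv2.connectedComponentsWithStats(m); print([(st[i].tolist(),ce[i].round(1).tolist()) for i in range(1,k) if st[i][4]>30])
cv2.imwrite("pics/w3c.png",cv2.resize(im[80:280,220:420],None,fx=3,fy=3,interpolation=3))
E
```

```text
[[  0.     1.    -0.   412.9 ]
 [  1.    -0.    -0.   190.04]
 [ -0.    -0.    -1.   202.94]
 [  0.     0.     0.     1.  ]]
[318.65 178.86]
[([315, 155, 21, 21, 247], [325.3, 165.2]), ([28, 318, 24, 34, 138], [40.7, 332.8]), ([52, 353, 8, 13, 37], [55.6, 357.8])]
```

View pics/w3c.png

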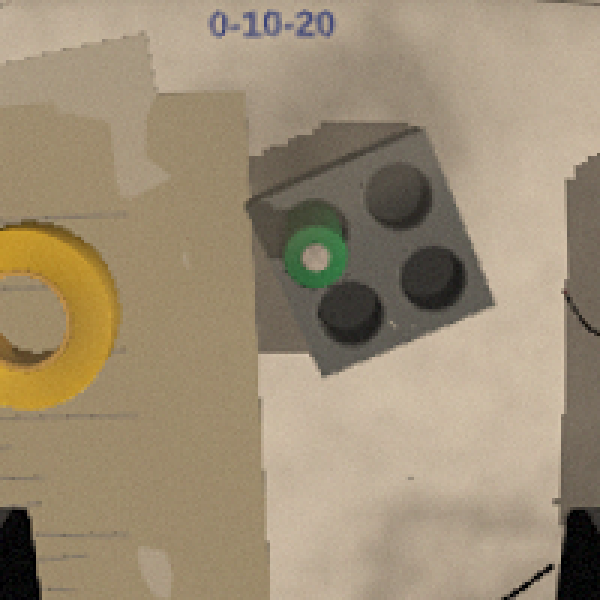

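The crop shows the cell's top centre at (316,258), which is pixel (325.3,166) in the full image, standing in the block's front-left hole. I'll move above it at lower height for a second view.

```bash
python3 - <<'E'
from h import *
T=np.load("pics/w3.npy"); p=plane("wrist",(325.3,166),70,T); print(p); print(shift([p[0],p[1],130],90))
E
```

```text
[417.65 214.21  70.  ]
(array([24.1 ,  4.7 , 72.91]), array([ 0.  ,  0.05, -0.05]))
```

Call:
servo_tool(series=[12, 2, 37, 0, 0, 0, 0, 24, 5, 73, 0, 0, 0, 0, 24, 5, 73, 0, 0, 0, 0, 24, 5, 73, 0, 0, 0, 0, 24, 5, 73, 0, 0, 0, 0])

```text
time: 3.3
tcp_pos: [417.6, 215.2, 130.8]
ee_rot: [2.219, 2.223, -0.0]
force: [0.8, 0.2, 0.6]
opening: 1.004
grasp_force: 0.0
```

```bash
cat >> h.py <<'E'
def cellpx(im,lo=(45,90,40)):
    h=cv2.cvtColor(im,cv2.COLOR_BGR2HSV); m=cv2.inRange(h,lo,(85,255,255)); m[300:]=0
    k,_,st,ce=cv2.connectedComponentsWithStats(m); i=1+st[1:,4].argmax(); return st[i],ce[i]
E
python3 - <<'E'
from h import *
im,T=wpic("w4"); print(T[:3,3],proj("wrist",[417.6,214.2,70],T)); print(cellpx(im))
h=cv2.cvtColor(im,cv2.COLOR_BGR2HSV)
u,v=cellpx(im)[1].round().astype(int)
print(h[v-22:v+32:2,u]); 
E
```

```text
[417.63 215.2  130.82] [319.78 225.28]
(array([306, 191,  28,  47, 857], dtype=int32), array([319.81, 214.22]))
[[ 66 145  44]
 [ 68 159  45]
 [ 67 150  46]
 [ 61 130  51]
 [ 63 113  54]
 [ 68 167  49]
 [ 67 144  53]
 [ 69 152  57]
 [ 66 137  56]
 [ 71 149  58]
 [ 67 149 106]
 [ 67 149 113]
 [ 66 140 115]
 [ 67 157 112]
 [ 17  54 136]
 [ 15  52 153]
 [ 15  54 156]
 [ 15  48 169]
 [ 16  50 174]
 [ 24  49 156]
 [ 68 168 108]
 [ 68 152 111]
 [ 68 144 106]
 [  9  32 105]
 [ 24  38 101]
 [ 27  24  97]
 [ 15  27  93]]
```

```bash
python3 - <<'E'
from h import *
R_=[]
for n in("w3","w4"):
    im=cv2.imread(f"pics/{n}.png");T=np.load(f"pics/{n}.npy"); h=cv2.cvtColor(im,cv2.COLOR_BGR2HSV)
    m=cv2.inRange(h,(45,90,85),(85,255,255)); m[300:]=0; m[:,:290]=0
    k,_,st,ce=cv2.connectedComponentsWithStats(m);i=1+st[1:,4].argmax();(x,y),r=cv2.minEnclosingCircle(np.argwhere(_==i)[:,::-1].astype(np.float32))
    print(n,st[i],x,y,r); R_.append(ray("wrist",(x,y),T))
p,e=tri(R_);print(p,e,plane("wrist",(x,y),70,T)); print(shift([p[0],p[1],74],90))
E
```

```text
w3 [315 155  21  21 247] 325.362060546875 164.63792419433594 10.893954277038574
w4 [306 205  28  33 457] 320.9013977050781 219.76296997070312 17.34168243408203
[418.19 212.82  56.12] [np.float64(0.21566289520147972), np.float64(0.21566289520157622)] [418.31 218.01  70.  ]
(array([-2.69,  0.  , 57.54]), array([ 0.12, -0.02,  0.08]))
```

Call:
servo_tool(series=[0, 0, 30, 0, 0, 0, 0, 0, 0, 57, 0, 0, 0, 0, 0, 0, 57, 0, 0, 0, 0, 0, 0, 57, 0, 0, 0, 255, 0, 0, 57, 0, 0, 0, 255, 0, 0, 57, 0, 0, 0, 255, 0, 0, 57, 0, 0, 0, 255, 0, 0, 57, 0, 0, 0, 255, 0, 0, 57, 0, 0, 0, 255, 0, 0, 57, 0, 0, 0, 255])

```text
time: 4.18
tcp_pos: [417.8, 216.6, 74.2]
ee_rot: [2.218, 2.224, 0.003]
force: [0.4, -0.0, 10.0]
opening: 0.181
grasp_force: 58.4
```

```bash
python3 - <<'E'
from h import *
s=robot.observe();print(s["opening"],s["grasp_force"],s["tcp_pos"],s["force"],s["joint_pos"])
R_=[]
for n,uv in(("w3",(325.4,165.5)),("w4",(320,224.2))): R_.append(ray("wrist",uv,np.load(f"pics/{n}.npy")))
print(tri(R_))
E
```

```text
0.18145455785601 58.39304566383362 [417.76 216.63  74.16] [ 0.44 -0.   10.  ] [-0.42  0.69 -0.17  2.15  0.34  0.33 -0.87]
(array([417.75, 214.37,  68.52]), [np.float64(0.008659284096425995), np.float64(0.008659284096377872)])
```

Call:
servo_tool(series=[0, 0, -35, 0, 0, 0, 255, 0, 0, -70, 0, 0, 0, 255, 0, 0, -105, 0, 0, 0, 255, 0, 0, -130, 0, 0, 0, 255, 0, 0, -130, 0, 0, 0, 255])

```text
time: 4.6
tcp_pos: [419.6, 217.9, 207.8]
ee_rot: [2.216, 2.223, 0.014]
force: [-0.2, 0.4, -1.4]
opening: 0.181
grasp_force: 59.5
```

Call:
servo_tool(series=[-253, 78, 0, 0, 0, 0, 255, -253, 78, 0, 0, 0, 0, 255, -253, 78, 0, 0, 0, 0, 255, -253, 78, 0, 0, 0, 0, 255, -253, 78, 0, 0, 0, 0, 255, -253, 78, 0, 0, 0, 0, 255, -253, 78, 0, 0, 0, 0, 255, -253, 78, 0, 0, 0, 0, 255, -253, 78, 0, 0, 0, 0, 255, -253, 78, 0, 0, 0, 0, 255])

```text
time: 5.43
tcp_pos: [495.3, -35.1, 202.7]
ee_rot: [-2.215, -2.226, -0.0]
force: [0.6, 0.8, -0.6]
opening: 0.178
grasp_force: 59.4
```

Call:
servo_tool(series=[0, 0, 0, 0, 0, 0, 255, 0, 0, 0, 0, 0, 0, 255, 0, 0, 0, 0, 0, 0, 255])

```text
time: 5.68
tcp_pos: [495.7, -35.2, 203.1]
ee_rot: [-2.215, -2.227, -0.0]
force: [0.0, 0.0, -0.1]
opening: 0.182
grasp_force: 59.4
```

```bash
python3 - <<'E'
from h import *
im,T=wpic("w5"); s=robot.observe(); print(T,s["force"],s["qvel"])
g=proj("wrist",[495.7,-7.7,105],T); print(g)
c=g
for _ in range(3): c,ax,n=bore(im,c,14.3); print(c,ax,n)
print(plane("wrist",c,105,T))
cv2.imwrite("pics/w5c.png",cv2.resize(im[100:300,220:420],None,fx=3,fy=3,interpolation=3))
E
```

```text
[[ -0.01   1.    -0.   495.69]
 [  1.     0.01   0.   -35.19]
 [  0.    -0.    -1.   203.08]
 [  0.     0.     0.     1.  ]] [ 0.01 -0.3  -0.57] [ 0.01  0.    0.   -0.    0.   -0.    0.  ]
[320.03 170.52]
[319.53 170.78] [14.26 14.47] 64
[319.56 170.69] [14.27 14.49] 64
[319.55 170.7 ] [14.28 14.48] 64
[495.35  -7.84 105.  ]
```

View pics/w5c.png

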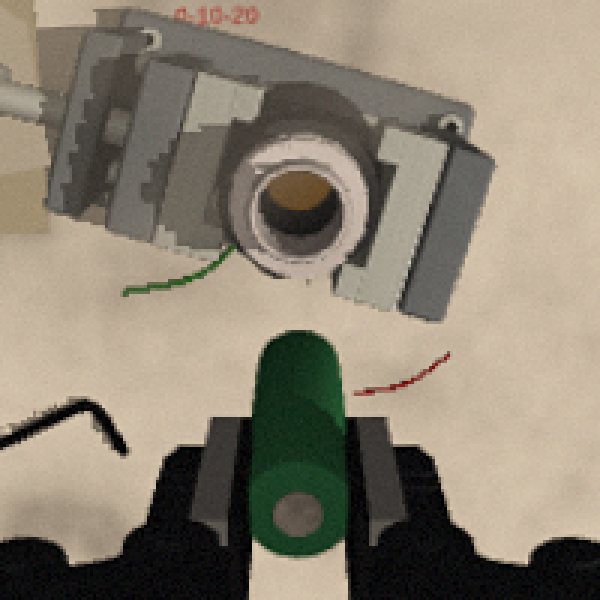

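The crop shows the bore centre at (303,209), which is pixel (319.6,170.7). The held cell's lower end edge is at (300,330) and its top at (297,513), so it hangs nearly upright.

```bash
python3 - <<'E'
from h import *
T=np.load("pics/w5.npy"); im=cv2.imread("pics/w5.png")
h=cv2.cvtColor(im,cv2.COLOR_BGR2HSV); m=cv2.inRange(h,(45,90,25),(85,255,255)); m[:,:290]=0;m[:,350:]=0;m[:195]=0;m[300:]=0
ys,xs=np.nonzero(m)
for r in (212,216,220,225,230,240,255,270,280): print(r,xs[ys==r].min(),xs[ys==r].max(),end="; ")
print(ys.min(),ys.max())
z=203.1
for yc in(-35.2,-37.4,-39.5):
  print(yc,"bottom far",proj("wrist",[495.7,yc+9,z-70],T),"top near",proj("wrist",[495.7,yc-9,z-4],T),"topc",proj("wrist",[495.7,yc,z-4],T),"L",proj("wrist",[486.7,yc,z-70],T),proj("wrist",[504.7,yc,z-70],T))
E
```

```text
212 313 325; 216 309 330; 220 307 331; 225 306 332; 230 305 333; 240 304 335; 255 304 334; 270 303 335; 280 306 332; 211 284
-35.2 bottom far [319.95 206.27] top near [319.99 282.94] topc [320.12 267.08] L [306.51 218.89] [333.22 219.03]
-37.4 bottom far [319.93 209.41] top near [319.96 286.67] topc [320.09 271.05] L [306.54 221.93] [333.15 222.07]
-39.5 bottom far [319.91 212.38] top near [319.93 290.18] topc [320.06 274.78] L [306.56 224.82] [333.09 224.96]
```

Call:
servo_tool(series=[15, 0, 0, 0, 0, 0, 255, 30, 0, 0, 0, 0, 0, 255, 30, 0, 10, 0, 0, 0, 255, 30, 0, 20, 0, 0, 0, 255, 30, 0, 20, 0, 0, 0, 255, 30, 0, 24, 0, 0, 0, 255, 30, 0, 28, 0, 0, 0, 255, 30, 0, 32, 0, 0, 0, 255, 30, 0, 35, 0, 0, 0, 255, 30, 0, 35, 0, 0, 0, 255])

```text
time: 6.57
tcp_pos: [495.4, -6.8, 167.4]
ee_rot: [-2.218, -2.224, 0.001]
force: [-0.1, -0.6, -0.8]
opening: 0.184
grasp_force: 59.4
```

```bash
python3 - <<'E'
from h import *
im,T=wpic("w6"); s=robot.observe(); print(T[:3,3],s["force"],s["wrist_torque"],s["opening"])
cv2.imwrite("pics/w6c.png",cv2.resize(im[150:300,220:420],None,fx=3,fy=3,interpolation=3))
E
```

```text
[495.44  -6.78 167.41] [-0.02 -0.4  -0.81] [-0.06 -0.03  0.02] 0.17738050833793
```

View pics/w6c.png

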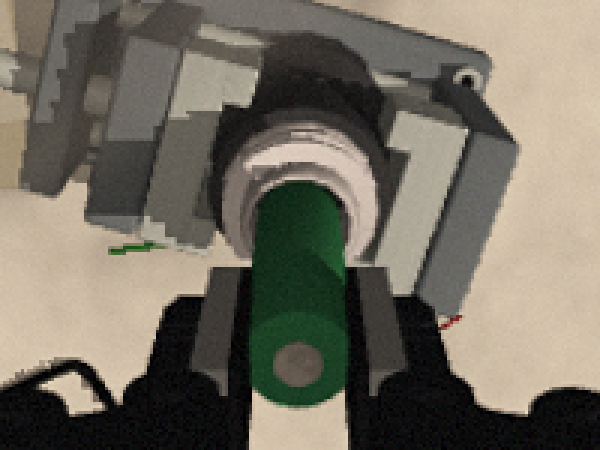

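The crop shows the cell's lower end inside the neck, centred to within a millimetre or so, with no contact force. I'll continue down.

Call:
servo_tool(series=[1, 0, 5, 0, 0, 0, 255, 1, 0, 10, 0, 0, 0, 255, 1, 0, 15, 0, 0, 0, 255, 1, 0, 20, 0, 0, 0, 255, 1, 0, 20, 0, 0, 0, 255])

```text
time: 7.03
tcp_pos: [495.1, -5.5, 146.9]
ee_rot: [-2.217, -2.224, 0.002]
force: [-0.3, -0.2, 0.0]
opening: 0.18
grasp_force: 59.4
```

Call:
servo_tool(series=[0, 0, 5, 0, 0, 0, 255, 0, 0, 10, 0, 0, 0, 255, 0, 0, 15, 0, 0, 0, 255, 0, 0, 20, 0, 0, 0, 255, 0, 0, 20, 0, 0, 0, 255])

```text
time: 7.45
tcp_pos: [495.1, -5.5, 127.0]
ee_rot: [-2.217, -2.224, 0.002]
force: [-0.3, 0.7, -0.0]
opening: 0.18
grasp_force: 59.4
```

Call:
servo_tool(series=[0, 0, 0, 0, 0, 0, 100, 0, 0, 0, 0, 0, 0, 0, 0, 0, 0, 0, 0, 0, 0, 0, 0, 0, 0, 0, 0, 0, 0, 0, 0, 0, 0, 0, 0, 0, 0, -40, 0, 0, 0, 0, 0, 0, -80, 0, 0, 0, 0, -30, 0, -80, 0, 0, 0, 0, -30, 0, -80, 0, 0, 0, 0, -30, 0, -80, 0, 0, 0, 0])

```text
time: 8.28
tcp_pos: [495.9, -37.4, 208.6]
ee_rot: [2.221, 2.22, -0.0]
force: [0.5, -0.3, -1.1]
opening: 1.001
grasp_force: 0.0
```

```bash
python3 - <<'E'
from h import *
im,T=wpic("w7"); s=robot.observe(); print(T[:3,3],s["force"],s["opening"])
h=cv2.cvtColor(im,cv2.COLOR_BGR2HSV); m=cv2.inRange(h,(45,90,30),(85,255,255)); m[300:]=0; m[:,:280]=0; m[:,360:]=0
ys,xs=np.nonzero(m); print(len(xs),xs.min(),xs.max(),ys.min(),ys.max())
# predicted disc rows if the top stands at z
for z in(113,116,120,125): print(z,[proj("wrist",q,T) for q in([495.4,-7.8+9,z],[495.4,-7.8-9,z],[486.4,-7.8,z],[504.4,-7.8,z])])
cv2.imwrite("pics/w7c.png",cv2.resize(im[80:280,220:420],None,fx=3,fy=3,interpolation=3))
E
```

```text
[495.9  -37.42 208.57] [ 0.08 -0.54 -0.98] 1.0004784500580521
298 280 330 157 190
113 [array([318.96, 155.94]), array([318.97, 180.2 ]), array([306.59, 168.19]), array([331.35, 168.18])]
116 [array([318.96, 156.58]), array([318.98, 181.16]), array([306.43, 168.99]), array([331.51, 168.98])]
120 [array([318.97, 157.47]), array([318.98, 182.47]), array([306.2 , 170.09]), array([331.74, 170.08])]
125 [array([318.97, 158.63]), array([318.98, 184.17]), array([305.91, 171.53]), array([332.03, 171.52])]
```

View pics/w7c.png

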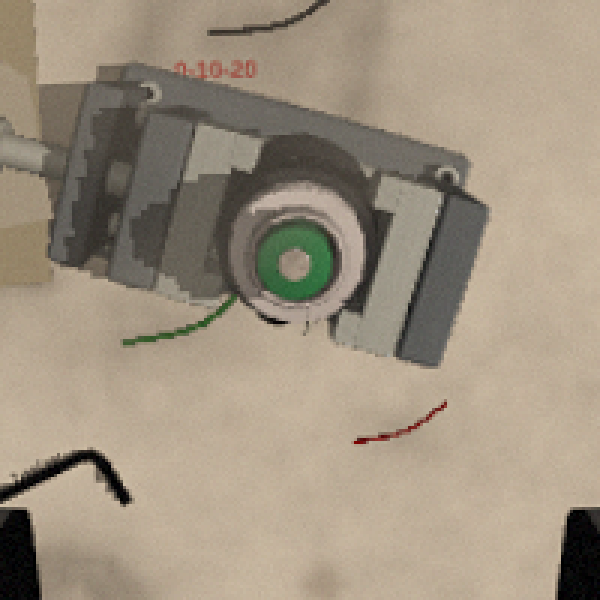

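The crop shows the cell's top disc at (295,262), centred in the neck and slightly proud of the rim, so it has dropped home. Now to the cap.

Call:
servo_tool(series=[-218, -67, 5, 0, 0, 0, 0, -218, -67, 5, 0, 0, 0, 0, -218, -67, 5, 0, 0, 0, 0, -218, -67, 5, 0, 0, 0, 0, -218, -67, 5, 0, 0, 0, 0, -218, -67, 5, 0, 0, 0, 0, -218, -67, 5, 0, 0, 0, 0, -218, -67, 5, 0, 0, 0, 0, -218, -67, 5, 0, 0, 0, 0, -218, -67, 5, 0, 0, 0, 0])

```text
time: 9.17
tcp_pos: [430.3, -251.6, 202.8]
ee_rot: [-2.214, -2.228, -0.001]
force: [-1.0, -0.0, 1.0]
opening: 1.001
grasp_force: 0.0
```

```bash
cat >> h.py <<'E'
def marks(im,c,rad,T,z=35):
    g=cv2.cvtColor(im,cv2.COLOR_BGR2GRAY); m=np.zeros_like(g); cv2.circle(m,tuple(int(round(v)) for v in c),int(rad),255,-1)
    k,_,st,ce=cv2.connectedComponentsWithStats(((g>110)&(m>0)).astype(np.uint8))
    i=sorted(range(1,k),key=lambda i:-st[i][4])[:2]; P=[plane("wrist",ce[j],z,T) for j in i]; d=P[0]-P[1]
    return ce[i].mean(0),[st[j][4] for j in range(1,k)],(P[0]+P[1])/2,np.degrees(np.arctan2(d[1],d[0]))%180,np.linalg.norm(d)
E
python3 - <<'E'
from h import *
im=cv2.imread("pics/w7.png");T=np.load("pics/w7.npy"); h=cv2.cvtColor(im,cv2.COLOR_BGR2HSV)
m=cv2.inRange(h,(45,90,80),(85,255,255)); m[200:]=0;m[:,:300]=0;m[:,340:]=0;m[:145]=0; ys,xs=np.nonzero(m)
print("cell disc",xs.min(),xs.max(),ys.min(),ys.max(),len(xs))
im,T=wpic("w8"); print(T)
c=proj("wrist",[429.4,-240.3,35],T); print(c,marks(im,c,20,T)); print(shift([429.4,-241,110],90))
E
```

```text
cell disc 306 330 157 179 264
[[  -0.01    1.     -0.    430.26]
 [   1.      0.01    0.   -251.61]
 [   0.     -0.     -1.    202.82]
 [   0.      0.      0.      1.  ]]
[318.86 172.78] (array([319.06, 172.82]), [np.int32(8), np.int32(9)], array([ 429.5 , -240.37,   35.  ]), np.float64(33.79148804632911), np.float64(32.62461269367924))
(array([10.64, -0.83, 92.94]), array([ 0.  , -0.05,  0.38]))
```

The cell disc matches z = 113, so it is seated. I'll take a second, lower view of the cap.

Call:
servo_tool(series=[5, -1, 40, 0, 0, 0.4, 0, 11, -1, 80, 0, 0, 0.4, 0, 11, -1, 93, 0, 0, 0.4, 0, 11, -1, 93, 0, 0, 0.4, 0, 11, -1, 93, 0, 0, 0.4, 0])

```text
time: 9.63
tcp_pos: [428.9, -241.4, 109.8]
ee_rot: [-2.222, -2.219, 0.0]
force: [-0.2, 0.3, 0.6]
opening: 1.002
grasp_force: 0.0
```

```bash
python3 - <<'E'
from h import *
im,T=wpic("w9"); print(T[:3,3])
c=proj("wrist",[429.5,-240.4,35],T); r=marks(im,c,31,T); print(c,r)
p=tri([ray("wrist",r[0],T),ray("wrist",(319.06,172.82),np.load("pics/w8.npy"))]); print(p)
print(shift([*r[2][:2],22],90),robot.observe()["joint_pos"])
E
```

```text
[ 428.91 -241.44  109.76]
[320.79 215.18] (array([331.75, 221.89]), [np.int32(12), np.int32(1), np.int32(10), np.int32(144), np.int32(1), np.int32(2)], array([ 436.98, -245.67,   35.  ]), np.float64(66.38511958385544), np.float64(30.351143468135234))
(array([ 432.55, -231.74,   72.62]), [np.float64(3.0654981467778497), np.float64(3.065498146777837)])
(array([-3.53,  7.29, 88.7 ]), array([ 0.07,  0.01, -0.12])) [ 0.62  0.64 -0.24  2.07  0.32  0.47  0.13]
```

```bash
python3 - <<'E'
from h import *
im=cv2.imread("pics/w9.png");T=np.load("pics/w9.npy")
r=marks(im,(320.8,213),25,T); print(r)
print(tri([ray("wrist",r[0],T),ray("wrist",(319.06,172.82),np.load("pics/w8.npy"))]))
print(shift([*r[2][:2],22],90))
E
```

```text
(array([321.42, 215.18]), [np.int32(11), np.int32(7)], array([ 429.76, -240.53,   35.  ]), np.float64(33.252924964271664), np.float64(31.476817069733002))
(array([ 429.76, -240.24,   35.46]), [np.float64(0.16365073406341107), np.float64(0.16365073406345673)])
(array([ 1.59,  0.06, 88.7 ]), array([ 0.07,  0.01, -0.12]))
```

Call:
servo_tool(series=[1, 0.5, 30, 0, 0, 0, 0, 1, 0.5, 60, 0, 0, 0, 0, 1, 0.5, 88, 0, 0, 0, 0, 1, 0.5, 88, 0, 0, 0, 0, 1, 0.5, 88, 0, 0, 0, 255, 1, 0.5, 88, 0, 0, 0, 255, 1, 0.5, 88, 0, 0, 0, 255, 1, 0.5, 88, 0, 0, 0, 255, 1, 0.5, 88, 0, 0, 0, 255, 1, 0.5, 88, 0, 0, 0, 255])

```text
time: 10.52
tcp_pos: [430.4, -242.4, 24.4]
ee_rot: [2.223, 2.214, 0.002]
force: [0.4, 0.5, 9.4]
opening: 0.5
grasp_force: 59.7
```

Call:
servo_tool(series=[0, 0, -35, 0, 0, 0, 255, 0, 0, -70, 0, 0, 0, 255, 0, 0, -105, 0, 0, 0, 255, 0, 0, -140, 0, 0, 0, 255, 0, 0, -165, 0, 0, 0, 255, 0, 0, -165, 0, 0, 0, 255, 0, 0, -165, 0, 0, 0, 255])

```text
time: 11.1
tcp_pos: [429.8, -242.5, 189.4]
ee_rot: [2.223, 2.213, 0.002]
force: [-1.1, 0.2, -2.1]
opening: 0.501
grasp_force: 61.8
```

```bash
python3 - <<'E'
from h import *
im,T=wpic("w10"); s=robot.observe(); print(T,s["force"],s["wrist_torque"],s["joint_pos"])
c=proj("wrist",T[:3,3]-[0,0,-13],T); print("top at TCP+13",c)
cv2.imwrite("pics/w10c.png",cv2.resize(im[180:380,220:420],None,fx=3,fy=3,interpolation=3))
print("to above lamp",shift([495.4,-7.8,187],206.5))
E
```

```text
[[   0.      1.      0.    429.78]
 [   1.     -0.     -0.   -242.46]
 [  -0.      0.     -1.    189.42]
 [   0.      0.      0.      1.  ]] [ 0.54  0.73 -1.71] [-0.02  0.04 -0.02] [ 0.69  0.51 -0.33  2.01  0.27  0.66  0.18]
top at TCP+13 [320.33 286.33]
to above lamp (array([234.51,  65.59,   0.71]), array([  -0.03,    0.12, -116.76]))
```

View pics/w10c.png

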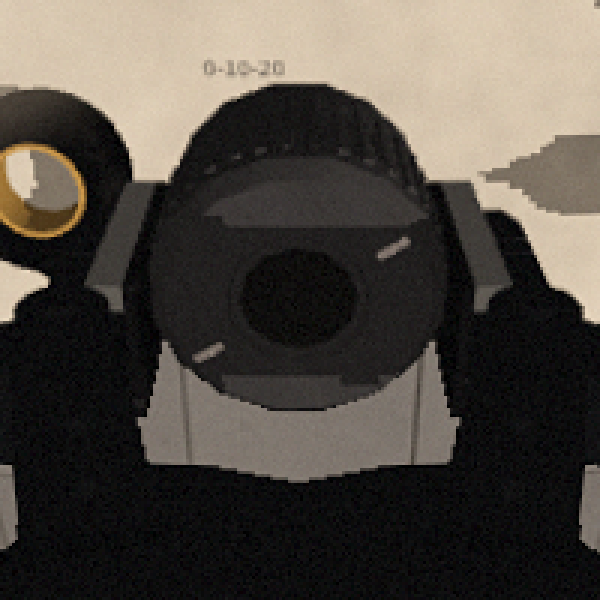

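The crop shows the cap held level between the pads, with its marks at (394,247) and (208,352).

```bash
python3 - <<'E'
from h import *
T=np.load("pics/w10.npy"); s=robot.observe()
P=[plane("wrist",(220+x/3,180+y/3),200,T) for x,y in((394,247),(208,352))]
c=(P[0]+P[1])/2; d=P[0]-P[1]; off=T[:3,:3].T@(c-T[:3,3]); yaw=np.degrees(np.arctan2(d[1],d[0])); print(c,off,yaw,np.linalg.norm(d))
ty=np.degrees(np.arctan2(T[1,0],T[0,0])); th=ty+(180-15.4-15-yaw); print("tool yaw",ty,"place yaw",th)
a=np.radians(th); o=off[0]*np.array([np.cos(a),np.sin(a)])
tgt=np.array([495.4-o[0],-7.8-o[1],189.4]); print("tcp target",tgt,shift(tgt,th))
E
```

```text
[ 429.41 -241.1   200.  ] [  1.33  -0.33 -10.58] 33.578959935310365 32.36640694474464
tool yaw 89.74023033179974 place yaw 205.76127039648935
tcp target [496.6   -7.22 189.4 ] (array([235.09,  66.79,  -1.69]), array([  -0.03,    0.12, -116.02]))
```

Call:
servo_tool(series=[39, 11, 0, 0, 0, -6, 255, 78, 22, 0, 0, 0, -12, 255, 117, 33, 0, 0, 0, -18, 255, 156, 45, 0, 0, 0, -24, 255, 195, 56, 0, 0, 0, -30, 255, 220, 63, 0, 0, 0, -36, 255, 235, 67, 0, 0, 0, -42, 255, 235, 67, 0, 0, 0, -48, 255, 235, 67, 0, 0, 0, -54, 255, 235, 67, 0, 0, 0, -60, 255])

```text
time: 11.98
tcp_pos: [495.7, -6.4, 185.5]
ee_rot: [-0.808, -3.032, 0.001]
force: [0.1, -0.9, -1.2]
opening: 0.504
grasp_force: 61.7
```

Call:
servo_tool(series=[0, 0, 0, 0, 0, -7, 255, 0, 0, 0, 0, 0, -14, 255, 0, 0, 0, 0, 0, -21, 255, 0, 0, 0, 0, 0, -28, 255, 0, 0, 0, 0, 0, -35, 255, 0, 0, 0, 0, 0, -42, 255, 0, 0, 0, 0, 0, -49, 255, 0, 0, 0, 0, 0, -56, 255, 0, 0, 0, 0, 0, -56, 255, 0, 0, 0, 0, 0, -56, 255])

```text
time: 12.82
tcp_pos: [496.0, -7.1, 185.8]
ee_rot: [0.695, -3.061, -0.002]
force: [0.1, -0.1, -1.1]
opening: 0.501
grasp_force: 61.8
```

```bash
python3 - <<'E'
from h import *
im,T=wpic("w11"); s=robot.observe(); print(T,s["force"],s["joint_pos"])
print(np.degrees(np.arctan2(T[1,0],T[0,0])),shift([496.8,-7.1,135],205.8))
p=[proj("wrist",[495.4,-7.8,z],T) for z in(84,105)]; print(p)
cv2.imwrite("pics/w11c.png",cv2.resize(im[120:340,200:440],None,fx=2.5,fy=2.5,interpolation=3))
E
```

```text
[[ -0.9   -0.43  -0.   496.  ]
 [ -0.43   0.9    0.    -7.08]
 [  0.     0.    -1.   185.8 ]
 [  0.     0.     0.     1.  ]] [-0.64 -0.23 -1.67] [ 0.54  0.65 -0.88  1.99  0.68  0.83  1.28]
-154.40577863974045 (array([-0.58, -0.36, 51.09]), array([ 0.07, -0.09, -0.21]))
[array([318.08, 204.57]), array([318.06, 213.57])]
```

Call:
servo_tool(series=[-0.6, -0.4, 20, 0, 0, 0, 255, -0.6, -0.4, 40, 0, 0, 0, 255, -0.6, -0.4, 56, 0, 0, 0, 255, -0.6, -0.4, 60, 0, 0, 0, 255, -0.6, -0.4, 60, 0, 0, 0, 255])

```text
time: 13.28
tcp_pos: [496.7, -7.0, 126.0]
ee_rot: [0.699, -3.06, -0.001]
force: [0.0, -0.1, -1.3]
opening: 0.499
grasp_force: 61.7
```

Call:
servo_tool(series=[0, 0, 2, 0, 0, 0, 255, 0, 0, 4, 0, 0, 0, 255, 0, 0, 6, 0, 0, 0, 255, 0, 0, 6, 0, 0, 0, 255])

```text
time: 13.62
tcp_pos: [497.9, -7.1, 121.3]
ee_rot: [-0.7, 3.062, -0.0]
force: [0.5, -0.0, -1.4]
opening: 0.502
grasp_force: 61.7
```

```bash
python3 - <<'E'
from h import *
for _ in range(3):
    s=robot.observe(); print(s["tcp_pos"],s["force"],s["wrist_torque"]); robot.read_camera("wrist")
E
```

```text
[497.87  -7.13 121.3 ] [ 0.51 -0.01 -1.42] [0.   0.03 0.04]
[497.83  -7.14 121.34] [ 0.63  0.32 -0.44] [ 0.04 -0.02  0.02]
[497.84  -7.1  121.34] [ 1.09  0.23 -1.65] [-0.01 -0.02 -0.01]
```

Call:
servo_tool(series=[0.9, 0.4, 0, 0, 0, 0, 255, 0.9, 0.4, 2, 0, 0, 0, 255, 0.9, 0.4, 4, 0, 0, 0, 255, 0.9, 0.4, 4, 0, 0, 0, 255])

```text
time: 14.1
tcp_pos: [496.7, -7.0, 116.7]
ee_rot: [-0.701, 3.062, 0.0]
force: [0.4, 0.8, -0.9]
opening: 0.509
grasp_force: 61.7
```

Call:
servo_tool(series=[0, 0, 1.5, 0, 0, 0, 255, 0, 0, 3, 0, 0, 0, 255, 0, 0, 3, 0, 0, 0, 255])

```text
time: 14.35
tcp_pos: [496.8, -7.1, 113.9]
ee_rot: [-0.701, 3.062, -0.0]
force: [0.7, -0.7, -0.1]
opening: 0.501
grasp_force: 62.0
```

Call:
servo_tool(series=[0, 0, 1, 0, 0, 0, 255, 0, 0, 1.5, 0, 0, 0, 255, 0, 0, 1.5, 0, 0, 0, 255])

```text
time: 14.6
tcp_pos: [496.9, -7.0, 113.5]
ee_rot: [-0.701, 3.062, -0.002]
force: [-1.3, -0.9, 11.7]
opening: 0.502
grasp_force: 63.1
```

Call:
servo_tool(series=[0, -0.1, 0, 0, 0, 5, 255, 0, -0.3, 0, 0, 0, 10, 255, 0.1, -0.4, 0.2, 0, 0, 15, 255, 0.1, -0.6, 0.4, 0, 0, 20, 255, 0.2, -0.7, 0.6, 0, 0, 25, 255, 0.2, -0.8, 0.8, 0, 0, 30, 255, 0.3, -0.9, 1.0, 0, 0, 35, 255, 0.4, -1.0, 1.2, 0, 0, 40, 255, 0.5, -1.1, 1.4, 0, 0, 45, 255, 0.6, -1.2, 1.6, 0, 0, 50, 255])

```text
time: 15.43
tcp_pos: [497.3, -8.4, 111.7]
ee_rot: [0.665, 3.068, 0.0]
force: [0.1, -0.2, 6.1]
opening: 0.503
grasp_force: 62.5
```

```bash
python3 - <<'E'
from h import *
s=robot.observe(); T=pose(s); print(s["tcp_pos"],s["force"],s["wrist_torque"],s["joint_pos"][6],np.degrees(np.arctan2(T[1,0],T[0,0]))%360)
E
```

```text
[497.35  -8.41 111.75] [ 0.09 -0.17  6.09] [-0.02  0.06  0.03] 0.4767187680938508 155.5427112101015
```

Call:
servo_tool(series=[0, -0.1, 0.2, 0, 0, 5, 255, 0, -0.3, 0.4, 0, 0, 10, 255, 0.1, -0.4, 0.6, 0, 0, 15, 255, 0.1, -0.6, 0.8, 0, 0, 20, 255, 0.2, -0.7, 1.0, 0, 0, 25, 255, 0.2, -0.8, 1.2, 0, 0, 30, 255, 0.3, -0.9, 1.4, 0, 0, 35, 255, 0.4, -1.0, 1.6, 0, 0, 40, 255, 0.5, -1.1, 1.8, 0, 0, 45, 255, 0.6, -1.2, 2.0, 0, 0, 50, 255])

```text
time: 16.27
tcp_pos: [496.6, -9.2, 109.8]
ee_rot: [1.899, 2.5, 0.002]
force: [-0.4, -0.2, 6.9]
opening: 0.502
grasp_force: 62.5
```

```bash
cat > st.py <<'E'
from h import *
s=robot.observe(); T=pose(s); print(s["time"],s["tcp_pos"],s["force"],s["wrist_torque"],s["joint_pos"][6],np.degrees(np.arctan2(T[1,0],T[0,0]))%360)
E
python3 st.py
```

```text
16.2667 [496.6   -9.16 109.79] [-0.37 -0.18  6.9 ] [-0.15 -0.04  0.08] -0.1444093891275472 105.55297884987058
```

Call:
servo_tool(series=[0, -0.1, 0.2, 0, 0, 5, 255, 0, -0.3, 0.4, 0, 0, 10, 255, 0.1, -0.4, 0.6, 0, 0, 15, 255, 0.1, -0.6, 0.8, 0, 0, 20, 255, 0.2, -0.7, 1.0, 0, 0, 25, 255, 0.2, -0.8, 1.2, 0, 0, 30, 255, 0.3, -0.9, 1.4, 0, 0, 35, 255, 0.4, -1.0, 1.4, 0, 0, 40, 255, 0.5, -1.1, 1.4, 0, 0, 45, 255, 0.6, -1.2, 1.4, 0, 0, 50, 255])

```text
time: 17.1
tcp_pos: [494.7, -9.5, 108.4]
ee_rot: [2.779, 1.463, 0.001]
force: [-1.3, -2.4, 7.7]
opening: 0.498
grasp_force: 62.7
```

```bash
python3 st.py
```

```text
17.1 [494.67  -9.48 108.44] [-1.3  -2.4   7.67] [-0.42  0.23  0.05] -0.7195707823144492 55.53938508007885
```

Call:
servo_tool(series=[0, -0.1, 0, 0, 0, 3, 255, 0, -0.2, 0, 0, 0, 6, 255, 0, -0.2, 0, 0, 0, 9, 255, 0.1, -0.3, 0, 0, 0, 11, 255])

```text
time: 17.43
tcp_pos: [494.2, -9.6, 108.4]
ee_rot: [2.905, 1.194, 0.0]
force: [-2.2, -3.4, 9.4]
opening: 0.502
grasp_force: 62.8
```

```bash
python3 st.py
```

```text
17.4333 [494.22  -9.56 108.42] [-2.2  -3.43  9.42] [-0.65  0.38  0.39] -0.8410039028646293 44.677473992206096
```

Call:
servo_tool(series=[0, 0, 0, 0, 0, 2, 255, 0, -0.1, 0, 0, 0, 4, 255, 0, -0.1, 0, 0, 0, 4, 255])

```text
time: 17.68
tcp_pos: [494.1, -9.5, 108.4]
ee_rot: [2.942, 1.097, 0.0]
force: [-2.0, -3.5, 10.0]
opening: 0.5
grasp_force: 62.8
```

```bash
python3 st.py
```

```text
17.6833 [494.13  -9.47 108.45] [-1.96 -3.48 10.03] [-0.72  0.35  0.69] -0.8836500924474181 40.89316757793424
```

```bash
cat > mk.py <<'E'
import sys
from h import *
def rel(im,T,dz=10.6):
    h=cv2.cvtColor(im,cv2.COLOR_BGR2GRAY); m=np.zeros_like(h); cv2.ellipse(m,(320,279),(42,34),0,0,360,255,-1)
    k,_,st,ce=cv2.connectedComponentsWithStats(((h>85)&(m>0)).astype(np.uint8))
    L=[i for i in range(1,k) if 8<st[i][4]<80]; print([(ce[i].round(1).tolist(),int(st[i][4])) for i in L])
    L=sorted(L,key=lambda i:-st[i][4])[:2]; E=np.eye(4)
    P=[plane("wrist",ce[i],-dz,E) for i in L]; d=P[0]-P[1]; return (P[0]+P[1])/2,np.degrees(np.arctan2(d[1],d[0]))%180
print("ref",rel(cv2.imread("pics/w10.png"),0))
im,T=wpic(sys.argv[1]); print("now",rel(im,T)); exec(open("st.py").read())
E
python3 mk.py w12
```

```text
[([350.6, 262.5], 29), ([289.3, 296.9], 23)]
ref (array([  1.06,  -0.21, -10.6 ]), np.float64(56.23362650794397))
[([350.4, 262.6], 39), ([289.8, 297.3], 31)]
now (array([  0.93,  -0.13, -10.6 ]), np.float64(55.67964268188159))
17.7333 [494.11  -9.5  108.42] [-1.37 -3.82 10.48] [-0.71  0.37  0.67] -0.8831950307488616 40.92350959412013
```

Call:
servo_tool(series=[0, 0.1, -0.5, 0, 0, -5, 255, 0, 0.2, -0.7, 0, 0, -10, 255, 0, 0.3, -0.9, 0, 0, -15, 255, 0.1, 0.4, -1.1, 0, 0, -20, 255, 0.1, 0.6, -1.3, 0, 0, -25, 255, 0.2, 0.7, -1.4, 0, 0, -30, 255, 0.2, 0.8, -1.6, 0, 0, -35, 255, 0.3, 0.9, -1.8, 0, 0, -40, 255, 0.4, 0.9, -2.0, 0, 0, -45, 255, 0.5, 1.0, -2.2, 0, 0, -50, 255])

```text
time: 18.57
tcp_pos: [495.1, -9.7, 109.7]
ee_rot: [2.202, 2.24, -0.001]
force: [0.0, -1.1, 0.3]
opening: 0.501
grasp_force: 61.8
```

```bash
python3 st.py
```

```text
18.5667 [495.13  -9.66 109.7 ] [ 0.03 -1.1   0.32] [-0.26 -0.02  0.03] -0.31533240254426165 91.00029677431475
```

Call:
servo_tool(series=[0, 0.1, -0.3, 0, 0, -5, 255, 0, 0.2, -0.5, 0, 0, -10, 255, 0, 0.3, -0.7, 0, 0, -15, 255, 0.1, 0.4, -0.9, 0, 0, -20, 255, 0.1, 0.6, -1.1, 0, 0, -25, 255, 0.2, 0.7, -1.4, 0, 0, -30, 255, 0.2, 0.8, -1.6, 0, 0, -35, 255, 0.3, 0.8, -1.8, 0, 0, -40, 255, 0.3, 0.8, -1.8, 0, 0, -40, 255])

```text
time: 19.32
tcp_pos: [496.6, -9.4, 111.5]
ee_rot: [1.306, 2.856, 0.001]
force: [1.2, -1.6, 0.0]
opening: 0.502
grasp_force: 61.7
```

```bash
python3 mk.py w13
```

```text
[([350.6, 262.5], 29), ([289.3, 296.9], 23)]
ref (array([  1.79,  -0.45, -10.6 ]), np.float64(56.254394168134425))
[([350.6, 262.5], 29), ([289.8, 296.9], 33)]
now (array([  1.79,  -0.36, -10.6 ]), np.float64(56.0797032985583))
19.3667 [496.56  -9.29 111.58] [ 3.08 -1.69 -2.04] [-0.39 -0.54 -0.03] 0.1603607383496839 130.64906136102962
```

```bash
python3 -c "
from plant import robot
print(robot.sign_off())"
```

```text
the job is handed in; nothing more can be done
None
```

The job is handed in: the cell is seated in the lamp (its top measured at about 113 mm). The cap was screwed to its stop (0.69 N m), backed off about 89.5° to stand about 3.2 mm above the shoulder, and is still held by the gripper.

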